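# Let the honey sweets roll out with the rocker gate

### The job

With the fingertips, press the blue paddle of the sweet dispenser right down so that the gate at the rocker's other end lifts, and keep it down until all three amber honey sweets have rolled into the bay at the low end of the lane and come to rest. Then let the paddle come up again so that the gate shuts behind them, and move clear. Do not touch or lift the sweets themselves, and leave the magnets, jar, dipper and clip where they are.

Things in the scene. Friction and masses are not known exactly. Their poses are not given: they have to be found in the camera images.
- shelf: the thin birch board, 290 x 440 x 12 mm, lying fixed on the worktop, with the sweet dispenser and a tiny pegboard panel (150 mm high, along its -y edge) built on it. Origin: centre of its underside; its x points away from the robot (turned up to 0.4 rad), y to the left, z up.
- paddle_top (a point): centre of the top face of the blue paddle, 46 (shelf x) x 50 (shelf y) x 7 mm, at the robot's end of the rocker, about 85 mm above the worktop at rest. The rocker pivots 85 mm farther along shelf +x, at 78 mm above the worktop, so that the paddle sinks about 29 mm, and moves about 3 mm in plan, when it is pressed right down to its stop. Its spring needs about 1 N at the start and 3.5 N at the stop, and lifts the paddle again when it is let go. Site axes move with the rocker.
- rocker (a joint): tilt of the birch rocker in rad: 0 = paddle up and gate shut (sprung to here), 0.35 = paddle fully down on its stop and gate fully lifted. The sweets can pass from about 0.2.
- gate_edge (a point): middle of the lower edge of the black gate blade (18 mm wide, 4 mm thick) at the rocker's far end, 163 mm from the paddle's centre along shelf +x. Shut, it stands about 7 mm above the lane's floor; the fully pressed paddle lifts it about 29 mm.
- bay (a point): middle of the pick-up bay, the lower end of the sloping wooden lane (28 mm wide inside, walls 16 mm, running down along shelf +y at 0.16 rad), at the height of a sweet's centre. Site axes are those of the shelf. Three sweets fill the bay in single file, the outer ones about 24 mm along shelf y from this point.
- sweet1_center (a point): centre of an amber ball-shaped honey sweet, 24 mm across, 10 to 16 g, number 1 in the queue that waits in the lane behind (shelf -y of) the gate; it rolls into the bay within about 1 s when the gate is lifted.
- sweet2_center (a point): centre of an amber ball-shaped honey sweet, 24 mm across, 10 to 16 g, number 2 in the queue that waits in the lane behind (shelf -y of) the gate; it rolls into the bay within about 1 s when the gate is lifted.
- sweet3_center (a point): centre of an amber ball-shaped honey sweet, 24 mm across, 10 to 16 g, number 3 in the queue that waits in the lane behind (shelf -y of) the gate; it rolls into the bay within about 1 s when the gate is lifted.
- magnet1: bystander: a loose silver disc magnet, 22 mm across, 10 mm thick; origin: centre of its underside.
- magnet2: bystander: a loose silver disc magnet, 22 mm across, 10 mm thick; origin: centre of its underside.
- magnet3: bystander: a loose silver disc magnet, 22 mm across, 10 mm thick; origin: centre of its underside.
- magnet4: bystander: a loose silver disc magnet, 22 mm across, 10 mm thick; origin: centre of its underside.
- jar: bystander: a loose frosted glass jar with shut white flip-top lid, 64 mm across, 81 mm high; origin: centre of its underside.
- dipper: bystander: a loose wooden honey dipper lying along shelf x, 153 mm long, 28 mm thick; origin: underside of its middle.
- clip: bystander: a loose lime green plastic clip, 60 x 12 x 20 mm, lying along shelf x; origin: centre of its underside.

How it is judged (in metres and radians):
On the way, in this order (a step that is already met when the one before it is completed fails the run):
1. the paddle is being pressed down by the fingers (rocker beyond 0.1 rad) (value of joint rocker above 0.1 rad and contact force between the fingers and rocker_c2 above 0.3 N).
2. all three sweets are in the bay while the fingers still hold the paddle down (rocker beyond 0.2 rad) (value of joint rocker above 0.2 rad and contact force between the fingers and rocker_c2 above 0.3 N and x of sweet1_center in the frame of bay between -0.02 and 0.02 m and y of sweet1_center in the frame of bay between -0.04 and 0.04 m and z of sweet1_center in the frame of bay between -0.025 and 0.025 m and x of sweet2_center in the frame of bay between -0.02 and 0.02 m and y of sweet2_center in the frame of bay between -0.04 and 0.04 m and z of sweet2_center in the frame of bay between -0.025 and 0.025 m and x of sweet3_center in the frame of bay between -0.02 and 0.02 m and y of sweet3_center in the frame of bay between -0.04 and 0.04 m and z of sweet3_center in the frame of bay between -0.025 and 0.025 m), for 0.2 s.
At the end, for the whole second after the job is handed in: each sweet's centre within 20 mm (shelf x), 40 mm (shelf y) and 25 mm (height) of the bay's middle, at rest (under 0.05 m/s); the rocker back up, under 0.05 rad; every bystander within 20 mm of where it stood (x of sweet1_center in the frame of bay between -0.02 and 0.02 m and y of sweet1_center in the frame of bay between -0.04 and 0.04 m and z of sweet1_center in the frame of bay between -0.025 and 0.025 m and x of sweet2_center in the frame of bay between -0.02 and 0.02 m and y of sweet2_center in the frame of bay between -0.04 and 0.04 m and z of sweet2_center in the frame of bay between -0.025 and 0.025 m and x of sweet3_center in the frame of bay between -0.02 and 0.02 m and y of sweet3_center in the frame of bay between -0.04 and 0.04 m and z of sweet3_center in the frame of bay between -0.025 and 0.025 m and linear speed of each of sweet1, sweet2, sweet3 below 0.05 m/s and value of joint rocker below 0.05 rad and distance of each of magnet1, magnet2, magnet3, magnet4, jar, dipper, clip from where it was at the start of the episode below 0.02 m); the robot touches nothing.
It fails at once if the fingers touch a sweet (contact force between the fingers and sweet1 above 0.3 N or contact force between the fingers and sweet2 above 0.3 N or contact force between the fingers and sweet3 above 0.3 N).
It fails at once if a sweet is lifted out of the lane or falls out of it (z of any of sweet1_center, sweet2_center, sweet3_center in the frame of shelf above 0.085 m or x of any of sweet1_center, sweet2_center, sweet3_center in the frame of bay above 0.025 m or x of any of sweet1_center, sweet2_center, sweet3_center in the frame of bay below -0.025 m).
It fails at once if a magnet, the jar, the dipper or the clip is moved by more than 20 mm (distance of any of magnet1, magnet2, magnet3, magnet4, jar, dipper, clip from where it was at the start of the episode above 0.02 m).
It also fails if it takes over 29 s, if anything falls off the work surface, if the arm or the gripper's body presses on something with over 40 N, if the wrist force passes 120 N, or if a joint passes its speed limit or range.

### The arm

A 6-joint arm with a two-finger parallel gripper is mounted at the origin on the work surface. World frame = base frame: x ahead of the robot, y to its left, z up, the work surface at z = 0. Lengths are in mm, angles in rad, forces in N, time in s.
With the tool pointing down it reaches from about 300 to 775 mm from the base axis. Payload 14.6 kg.
Tool frame: the origin (TCP) lies between the finger pads; the fingertips stand 22 mm ahead of it and the grasp point (between the pads) lies 3 mm ahead of it; y points along the fingers, z is the direction in which the jaws open and shut, and the axes are right-handed (so a half turn about y gives the same grasp; the last joint's range is limited). The gripper opens to 94 mm and grips with 3 to 60 N. Pads are 16 mm wide; open, the fingers measure 119 mm over their backs; the gripper's body (75 mm by 177 mm) begins 78 mm behind the grasp point.
Start: joints at [-1.414, 0.3, 1.521, -0, 1.321, -0.067], TCP at [122.059, -536.275, 199.946] pointing down, gripper open.
Joint ranges: [-3.03, 3.03], [-0.79, 2.21], [0.23, 2.52], [-1.04, 4.18], [0, 3.07], [-2.55, 2.55]. Speed limits (rad/s): [2.22, 2.22, 2.57, 3.14, 3.14, 3.14].

### API

Orientations are given as [roll, pitch, yaw] about the fixed x, y, z axes, in that order (R = Rz(yaw) Ry(pitch) Rx(roll)).
In Python, from rig import bot gives the robot as it stands. Calls block until the motion is done:
- bot.movep(position, orientation): joint-space move of the TCP to a pose.
- bot.movel(position, rotation=None, velocity=150): straight line of the TCP; rotation=None keeps the orientation; velocity is the mean speed in mm/s.
- bot.move_j(angles): joint-space move.
- bot.command_gripper(opening): opening from 0.0 (shut) to 1.0 (fully open); the grip force is fixed at half the most; returns when the fingers have stopped.
- bot.pause(seconds).
- bot.inverse_kinematics(position, orientation): joint angles nearest the present ones, or None.
- bot.grab_frame(name): name is "side" or "top" or "wrist"; returns a dict with "frame" (400x640x3 uint8, red, green, blue), "range_z" (400x640 float32, mm along the optical axis (not along the pixel's ray), 0 where there is no reading), "mtx" (3x3 intrinsics, pixels), "distortion" ([k1, k2, p1, p2, k3] as OpenCV has them; the pictures are not rectified), "eye" and "rotation" of the camera in the world. Camera axes: x right, y up, looking along -z (the intrinsics and any distortion apply to the point x, -y, -z); pixel columns grow to the right and rows downward; lengths in mm; the calibration is good to about 2 mm. A picture is of the moment at which its call begins.
A pose or a line that the arm cannot do raises bot.PlanningError and nothing moves.
- bot.sign_off(): hands the job in, once; it reports no verdict.
Trained networks look in a picture, given as the dict that the camera call returned (one of the last four; its "shot" number tells which), for a name from the list of things; names that differ only in an ending like _2 or _b are one class to them, and where a whole thing is asked for, a point or a joint stands for the part that bears it (a point fixed in the world has none). Each returns a list of dicts, best first, with "score" (0 to 1); they miss things now and then, are a little off and sometimes report something else, mostly with a low value. They report only what shows in the picture. A call takes as long as a camera call.
- bot.search_frame(picture, name): "box" ([left, top, width, height] in pixels, round what is visible of it).
- bot.cut_out(picture, name): "mask" (400x640 bool, what is visible of it) and "box" ([left, top, width, height] in pixels, round what is visible of it).
Readings, each from a call of its own:
- bot.get_time_s(): time.
- bot.get_qpos(): joint angles.
- bot.get_qvel(): joint speeds.
- bot.get_effort(): joint torques, N m.
- bot.get_position(): TCP position.
- bot.get_tool_rot(): TCP orientation.
- bot.get_wrist_force(): force on the tool from outside, world axes, zero at the start.
- bot.get_wrist_torque(): the same for the moment, N m.
- bot.get_opening(): opening from 0.0 (shut) to 1.0 (fully open).
Only numpy, scipy, OpenCV 4.12 (cv2) and the standard library are available. Lean on these libraries where they do the work, as an engineer would, in place of code of your own. Each camera call takes 0.05 s, during which the arm holds its last target.

## Working session

There is one attempt and no reset: what is moved stays moved. The work goes in short steps, each a Python script; the robot and the scene stay as the last script left them, time stands still between calls to the robot, and variables do not carry over. Pictures are saved under pics/ and viewed, and the job is handed in when it is done.

```bash
mkdir -p pics; ls
python3 - <<'E'
from rig import bot
import cv2,numpy as np
for n in ("side","top"):
    p=bot.grab_frame(n)
    np.savez(f"{n}.npz",**{k:np.array(v) for k,v in p.items()})
    cv2.imwrite(f"pics/{n}0.png",p["frame"][:,:,::-1])
    print(n,p["eye"],p["mtx"].tolist(),p["distortion"])
    for k in ("paddle_top","rocker","sweet1_center","gate_edge","shelf","jar","dipper","clip","magnet1"):
        r=bot.search_frame(p,k); print(k,[(x["box"],round(x["score"],2)) for x in r[:4]])
print(bot.get_time_s(), bot.get_tool_rot())
E
```

```text
pics
side [164.3686512  667.23023339 558.39783607] [[501.85944654830814, 0.0, 313.71259541634953], [0.0, 501.85944654830814, 194.15782756733245], [0.0, 0.0, 1.0]] [0.00588081 0.         0.         0.         0.        ]
paddle_top [([282.6, 183.7, 108.9, 39.5], 0.75)]
rocker [([407.5, 196.5, 6.8, 10.4], 0.16)]
sweet1_center []
gate_edge []
shelf [([193.8, 99.5, 249.2, 237.2], 0.85), ([292.9, 175.1, 14.1, 12.2], 0.75)]
jar [([357.0, 145.4, 37.4, 50.7], 0.95)]
dipper [([281.6, 249.2, 93.0, 42.4], 0.92), ([282.4, 183.8, 109.3, 36.0], 0.59), ([405.3, 195.8, 9.3, 10.1], 0.49)]
clip [([283.0, 277.6, 35.5, 21.0], 0.92)]
magnet1 [([391.5, 213.1, 9.3, 10.2], 0.67), ([405.8, 185.6, 13.6, 10.3], 0.53), ([398.5, 205.5, 9.0, 7.3], 0.4)]
top [449.7506026   63.95598337 750.45756419] [[388.5898024029036, 0.0, 319.36140902630547], [0.0, 388.5898024029036, 201.31844482539083], [0.0, 0.0, 1.0]] [-0.02096232  0.          0.          0.          0.        ]
paddle_top [([304.6, 159.8, 28.7, 106.9], 0.87)]
rocker [([300.4, 156.5, 36.2, 114.2], 0.97)]
sweet1_center [([315.4, 158.4, 9.4, 10.1], 0.42)]
gate_edge [([383.3, 186.1, 41.0, 41.7], 0.74), ([301.2, 158.6, 31.4, 106.8], 0.58)]
shelf [([211.0, 123.2, 269.9, 169.5], 0.7), ([338.1, 153.5, 10.7, 13.9], 0.59)]
jar [([380.8, 186.8, 42.7, 39.4], 0.91)]
dipper [([248.9, 204.0, 25.2, 84.2], 0.8)]
clip [([210.2, 123.4, 270.8, 172.3], 0.63), ([221.8, 219.8, 15.1, 30.9], 0.57)]
magnet1 [([413.4, 243.9, 10.5, 15.4], 0.58)]
1.0 [-1.57076100e+00  2.37812745e-06 -2.91781726e+00]
```

View pics/side0.png

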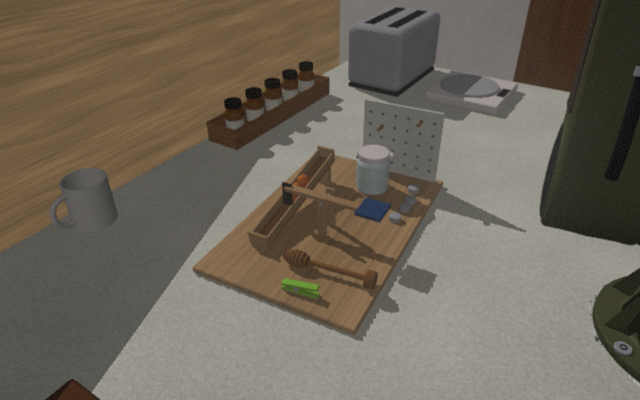

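View pics/top0.png

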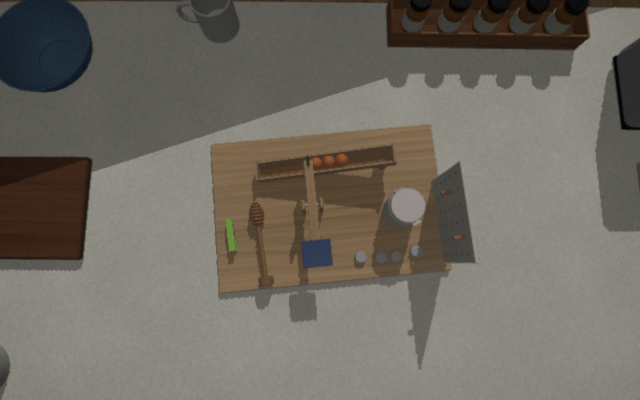

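```bash
cat > h.py <<'E'
import numpy as np,cv2
def cloud(p):
    d=np.asarray(p["range_z"],float); h,w=d.shape
    u,v=np.meshgrid(np.arange(w),np.arange(h))
    q=cv2.undistortPoints(np.stack([u,v],-1).reshape(-1,1,2).astype(float),np.asarray(p["mtx"]),np.asarray(p["distortion"])).reshape(h,w,2)
    c=np.stack([q[...,0]*d,-q[...,1]*d,-d],-1)
    R=np.asarray(p["rotation"])
    if R.shape!=(3,3):
        from scipy.spatial.transform import Rotation as T
        R=T.from_euler("xyz",R).as_matrix()
    return c@R.T+np.asarray(p["eye"])
E
python3 - <<'E'
import numpy as np,cv2
from h import cloud
for n in("top","side"):
    p=dict(np.load(n+".npz")); print(p["rotation"])
    W=cloud(p); f=p["frame"].astype(int)
    ok=np.asarray(p["range_z"])>0
    xs=W[...,0];ys=W[...,1];z=W[...,2]
    roi=(xs>250)&(xs<600)&(ys>-150)&(ys<300)&ok
    m=roi&(f[...,2]>f[...,0]+25)&(f[...,2]>f[...,1]+15)&(z>60)
    m=cv2.erode(m.astype(np.uint8),np.ones((3,3)))>0
    v,u=np.nonzero(m);print(n,m.sum(),u.mean(),v.mean(),"paddle mean",W[m].mean(0),np.median(W[m],0),W[m].min(0),W[m].max(0))
    r=cv2.minAreaRect(W[m][:,:2].astype(np.float32));print(r)
    o=roi&(f[...,0]>f[...,1]+60)&(f[...,0]>140); print("orange",o.sum(),W[o].mean(0) if o.any() else 0)
    # heights in neighborhood
p=dict(np.load("top.npz"));W=cloud(p)
for uv in [(317,253),(308,165),(313,205),(360,257),(405,206),(460,220),(445,210),(265,281),(255,210),(329,161),(216,205),(432,127),(212,147),(446,268),(220,290)]:
    print(uv,W[uv[1],uv[0]].round(1))
E
```

```text
[ 0.15220506 -0.00783844 -1.56507537]
top 579 316.440414507772 252.83074265975822 paddle mean [463.3423779   63.77723219  84.50257594] [463.03494374  62.92814042  84.51595773] [442.76422869  40.71244133  80.95559309] [485.07765527  86.82865099  88.22004627]
((463.4929504394531, 63.769683837890625), (39.2529182434082, 42.916114807128906), 6.112905025482178)
orange 0 0
[ 0.98218152  0.01542005 -2.54870465]
side 337 372.69436201780417 208.32344213649853 paddle mean [463.21507816  64.99361169  84.48514091] [462.72776692  65.1657722   84.46491824] [443.62145648  42.25070115  82.36388014] [484.6317731   87.5399318   86.35061644]
((463.64019775390625, 64.6987075805664), (38.8204345703125, 43.09701156616211), 6.555328845977783)
orange 0 0
(317, 253) [463.   62.8  84.5]
(308, 165) [616.3  79.7  84.9]
(313, 205) [545.9  70.3  81.1]
(360, 257) [457.4 -17.5  19.5]
(405, 206) [543.5 -87.4  93.1]
(460, 220) [ 516.4 -168.5  126.9]
(445, 210) [ 541.2 -166.4   62. ]
(265, 281) [413.5 155.8  39.2]
(255, 210) [542.7 178.6  32.9]
(329, 161) [629.5  42.1  63.3]
(216, 205) [554.7 257.4  10.7]
(432, 127) [ 719.3 -168.9   -1.9]
(212, 147) [669.8 270.5  11.3]
(446, 268) [ 437.6 -180.7   11.1]
(220, 290) [395.  242.8  10.8]
```

Run:
```python
from rig import bot
import numpy as np
yaw=0.11
ax=np.array([np.cos(yaw),np.sin(yaw)])
xy=np.array([463.3,64.4])-6*ax
P=bot.get_position()
bot.command_gripper(0.0); print("t",bot.get_time_s(),bot.get_opening())
bot.movel([P[0],P[1],260],velocity=200)
best=None
for y in (yaw,yaw-np.pi,yaw+np.pi):
    for o in ([-np.pi/2,0,y],):
        q=bot.inverse_kinematics([xy[0],xy[1],240],o)
        if q is not None:
            d=np.abs(np.array(q)-bot.get_qpos()).max(); print(y,np.round(q,2),d)
            if best is None or d<best[0]: best=(d,o)
bot.movep([xy[0],xy[1],240],best[1]); print("t",bot.get_time_s(),bot.get_position(),bot.get_tool_rot())
bot.movel([xy[0],xy[1],122],velocity=150)
print("t",bot.get_time_s(),bot.get_position(),bot.get_wrist_force())
import cv2
p=bot.grab_frame("side");cv2.imwrite("pics/side1.png",cv2.resize(p["frame"][80:340,180:500,::-1],None,fx=2,fy=2))
```

```text
t 2.4167 0.004235876883126889
0.11 [ 0.06  0.07  1.7   0.    1.37 -1.62] 1.555053384355425
-3.0315926535897932 [ 0.06  0.07  1.7  -0.    1.37  1.52] 1.586539269234369
3.251592653589793 [ 0.06  0.07  1.7  -0.    1.37  1.52] 1.586539269234369
t 5.3083 [457.47556438  63.23258231 239.98041249] [-1.57085318e+00  8.23857098e-06  1.08558689e-01]
t 6.2417 [457.75636357  63.71417767 122.73403444] [-0.65438039  0.0753533   0.4614395 ]
```

View pics/side1.png

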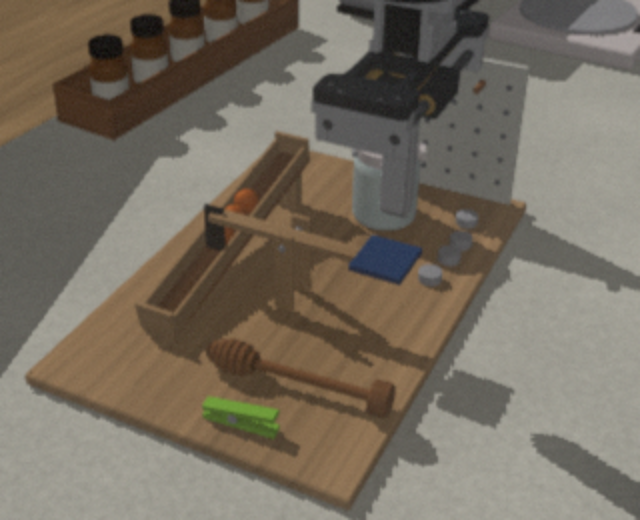

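The closed fingertips (about 398,222 in the enlarged crop) hang above the blue paddle (385,258). The gate at (213,228) is shut and the sweets are behind it at (240,205). Now I'll press down.

Run:
```python
from rig import bot
import numpy as np,cv2
x,y,_=[457.34,63.74,0]
for z in (107,100,92,85,81,78):
    bot.movel([x,y,z],velocity=40)
    f=bot.get_wrist_force(); print(round(bot.get_time_s(),2),z,bot.get_position().round(1) if hasattr(bot.get_position(),'round') else bot.get_position(),np.round(f,2))
    if np.linalg.norm(f)>15: break
p=bot.grab_frame("side");cv2.imwrite("pics/side2.png",cv2.resize(p["frame"][80:340,180:500,::-1],None,fx=2,fy=2))
p=bot.grab_frame("top");cv2.imwrite("pics/top2.png",cv2.resize(p["frame"][100:310,190:490,::-1],None,fx=2,fy=2))
```

```text
6.82 107 [457.3  63.7 106.9] [-0.62 -0.44 -0.43]
7.14 100 [457.2  63.7  99.8] [ 0.63 -0.73 -0.  ]
7.49 92 [457.2  63.7  91.7] [ 1.14 -0.07  0.21]
7.82 85 [457.2  63.7  84.8] [ 0.23 -0.11  1.31]
8.07 81 [457.2  63.7  80.8] [ 0.07 -0.29  0.32]
8.32 78 [457.4  63.7  78. ] [ 0.37 -0.39  0.62]
```

View pics/side2.png

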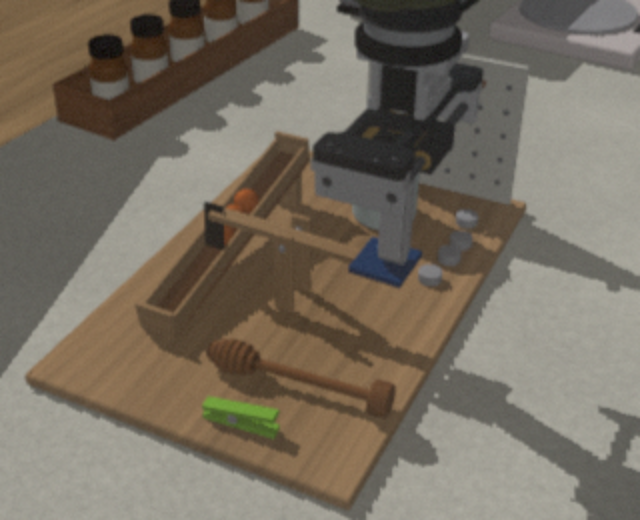

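View pics/top2.png

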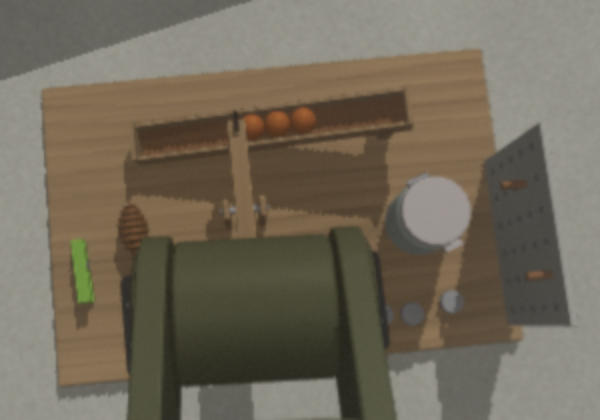

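Run:
```python
from rig import bot
import numpy as np,cv2
from h import cloud
p=bot.grab_frame("side"); W=cloud(p); f=p["frame"]
np.savez("side2.npz",**{k:np.array(v) for k,v in p.items()})
print(bot.get_position(),bot.get_opening(),bot.get_wrist_force())
for v in range(185,226,2):
    print(v,[tuple(W[v,u].round(0).astype(int)) for u in (366,372,376,380,384,390)])
from scipy.spatial.transform import Rotation as T
R=T.from_euler("xyz",p["rotation"]).as_matrix()
for z in (54,56,85,100):
    c=R.T@(np.array([457.3,63.7,z])-p["eye"]); k=np.asarray(p["mtx"]); print(z,k[0,0]*c[0]/-c[2]+k[0,2], k[1,1]*-c[1]/-c[2]+k[1,2])
crop=f[170:240,340:420,::-1]; cv2.imwrite("pics/crop.png",cv2.resize(crop,None,fx=7,fy=7,interpolation=0))
```

```text
[457.40099884  63.74937607  78.10320591] 0.0036039577090029346 [ 0.53860364  0.32944721 -0.24573672]
185 [(np.int64(544), np.int64(-63), np.int64(32)), (np.int64(429), np.int64(140), np.int64(182)), (np.int64(423), np.int64(141), np.int64(185)), (np.int64(416), np.int64(141), np.int64(187)), (np.int64(449), np.int64(60), np.int64(132)), (np.int64(521), np.int64(-124), np.int64(7))]
187 [(np.int64(543), np.int64(-62), np.int64(29)), (np.int64(460), np.int64(77), np.int64(133)), (np.int64(423), np.int64(140), np.int64(181)), (np.int64(417), np.int64(140), np.int64(183)), (np.int64(448), np.int64(61), np.int64(129)), (np.int64(516), np.int64(-113), np.int64(10))]
189 [(np.int64(542), np.int64(-60), np.int64(26)), (np.int64(461), np.int64(77), np.int64(129)), (np.int64(453), np.int64(78), np.int64(132)), (np.int64(448), np.int64(75), np.int64(133)), (np.int64(449), np.int64(59), np.int64(124)), (np.int64(513), np.int64(-106), np.int64(11))]
191 [(np.int64(542), np.int64(-61), np.int64(20)), (np.int64(461), np.int64(76), np.int64(125)), (np.int64(454), np.int64(77), np.int64(128)), (np.in
[... 4299 characters left out ...]
[(np.int64(497), np.int64(21), np.int64(13)), (np.int64(490), np.int64(10), np.int64(9)), (np.int64(446), np.int64(85), np.int64(75)), (np.int64(476), np.int64(6), np.int64(12)), (np.int64(471), np.int64(0), np.int64(11)), (np.int64(462), np.int64(-6), np.int64(10))]
225 [(np.int64(495), np.int64(23), np.int64(10)), (np.int64(486), np.int64(18), np.int64(11)), (np.int64(479), np.int64(16), np.int64(13)), (np.int64(474), np.int64(10), np.int64(11)), (np.int64(467), np.int64(8), np.int64(12)), (np.int64(459), np.int64(1), np.int64(11))]
54 375.30034457220734 224.0181964968538
56 375.3640434893943 223.05307850872597
85 376.307194990705 208.76315774330448
100 376.80981442906807 201.1478467997419
```

View pics/crop.png

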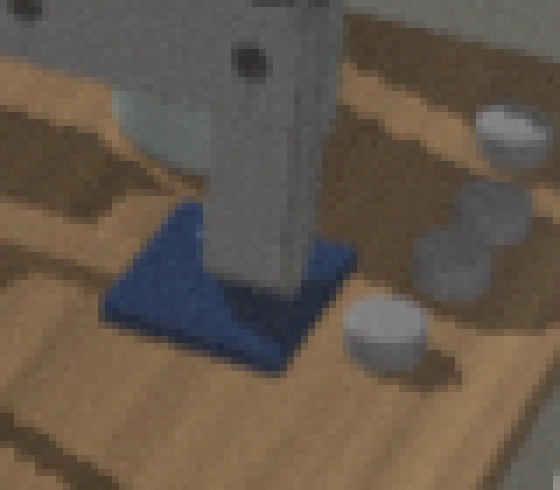

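The cameras put the fingertips at z ≈ 86, just on the paddle. The gripper body is at 182. The reported TCP should put the tips at 56 and the body at about 153, so the commanded height runs about 30 mm low in this scene. Both cameras fit the stated paddle and shelf heights, so I'll go by vision and force and keep pressing in steps.

Run:
```python
from rig import bot
import numpy as np,cv2
from h import cloud
x,y=457.34,63.74
def F(): return np.mean([bot.get_wrist_force() for _ in range(5)],0)
for z in (74,70,66,62,58,55,53):
    bot.movel([x,y,z],velocity=40)
    f=F(); print(round(bot.get_time_s(),2),z,np.round(bot.get_position(),1),np.round(f,2))
    if np.linalg.norm(f)>8: break
p=bot.grab_frame("side");W=cloud(p)
cv2.imwrite("pics/side3.png",cv2.resize(p["frame"][80:340,180:500,::-1],None,fx=2,fy=2))
f=p["frame"].astype(int);m=(f[...,2]>f[...,0]+25)&(f[...,2]>f[...,1]+15)&(W[...,0]>400)&(W[...,0]<520)&(W[...,1]>20)&(W[...,1]<110)
Q=W[m];Q=Q[Q[:,2]>30];A=np.c_[Q[:,:2]@[np.cos(.11),np.sin(.11)],np.ones(len(Q))];print(len(Q),Q.mean(0),np.linalg.lstsq(A,Q[:,2],rcond=None)[0])
```

```text
8.72 74 [457.3  63.7  73.8] [ 0.02 -0.25  0.71]
8.97 70 [457.3  63.7  69.8] [0.92 0.67 1.9 ]
9.22 66 [457.3  63.7  65.8] [-0.41 -0.79  2.22]
9.47 62 [457.3  63.7  61.8] [0.58 0.35 0.69]
9.72 58 [457.3  63.7  57.9] [-0.7  -0.22  2.58]
9.97 55 [457.3  63.8  54.9] [ 0.29 -0.34  3.07]
10.22 53 [457.4  63.7  53. ] [1.73 0.72 3.05]
273 [470.20782312  72.38084254  58.9412965 ] [  0.32279876 -94.48875777]
```

View pics/side3.png

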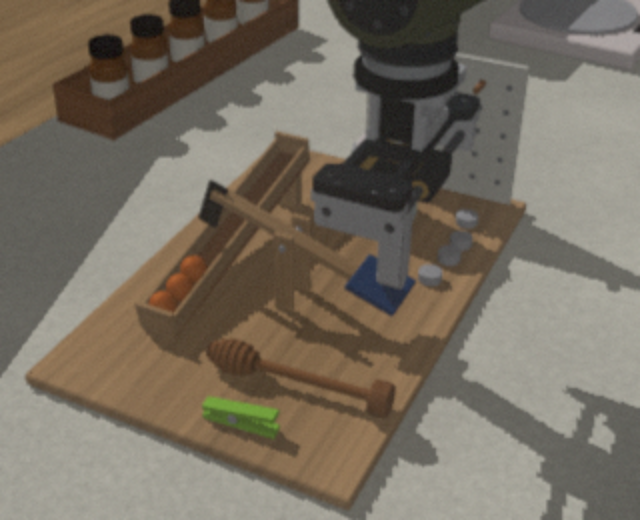

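The paddle is down with a tilt of about 0.31 rad, the gate at (213,203) is lifted, and all three sweets are in the bay at (163,300), (178,286) and (193,266). I'll press to the stop, confirm the sweets are at rest, then release.

Run:
```python
from rig import bot
import numpy as np,cv2
from h import cloud
x,y=457.34,63.74
for z in (51.5,50):
    bot.movel([x,y,z],velocity=20)
    f=np.mean([bot.get_wrist_force() for _ in range(5)],0); print(round(bot.get_time_s(),2),z,np.round(bot.get_position(),1),np.round(f,2))
    if f[2]>8: break
bot.pause(1.0)
def sw(tag):
    p=bot.grab_frame("side");W=cloud(p)
    hsv=cv2.cvtColor(p["frame"],cv2.COLOR_RGB2HSV)
    m=(hsv[...,0]<12)&(hsv[...,1]>170)&(hsv[...,2]>90); m[:180]=0;m[:,:200]=0;m[:,300:]=0;m[250:]=0
    v,u=np.nonzero(m);print(tag,m.sum(),u.mean().round(2),v.mean().round(2),W[m].min(0).round(),W[m].max(0).round())
    return p
sw("a");bot.pause(.3);p=sw("b")
cv2.imwrite("pics/side4.png",cv2.resize(p["frame"][80:340,180:500,::-1],None,fx=2,fy=2))
print(bot.get_time_s())
bot.movel([x,y,95],velocity=60)
bot.movel([x,y,200],velocity=150)
print(bot.get_time_s(),bot.get_wrist_force())
p=sw("c");cv2.imwrite("pics/side5.png",cv2.resize(p["frame"][80:340,180:500,::-1],None,fx=2,fy=2))
W=cloud(p);f=p["frame"].astype(int);m=(f[...,2]>f[...,0]+25)&(f[...,2]>f[...,1]+15)&(W[...,0]>400)&(W[...,0]<520)&(W[...,1]>20)&(W[...,1]<110)
Q=W[m];Q=Q[Q[:,2]>30];A=np.c_[Q[:,:2]@[np.cos(.11),np.sin(.11)],np.ones(len(Q))];print(len(Q),Q.mean(0),np.linalg.lstsq(A,Q[:,2],rcond=None)[0])
p=bot.grab_frame("top");cv2.imwrite("pics/top5.png",cv2.resize(p["frame"][100:310,190:490,::-1],None,fx=2,fy=2))
```

```text
10.52 51.5 [457.3  63.8  51.5] [1.07 0.54 2.98]
10.77 50 [457.3  63.7  50. ] [0.83 0.77 3.71]
a 113 267.82 220.35 [610. 113.  36.] [631. 172.  53.]
b 91 267.68 220.09 [612. 111.  32.] [631. 174.  53.]
12.1667
13.9167 [-0.45952261 -0.52496069 -1.00680874]
c 95 267.72 220.22 [612. 113.  35.] [633. 173.  53.]
463 [463.62516218  65.57542764  84.52664019] [-1.37469133e-03  8.51700257e+01]
```

View pics/side4.png

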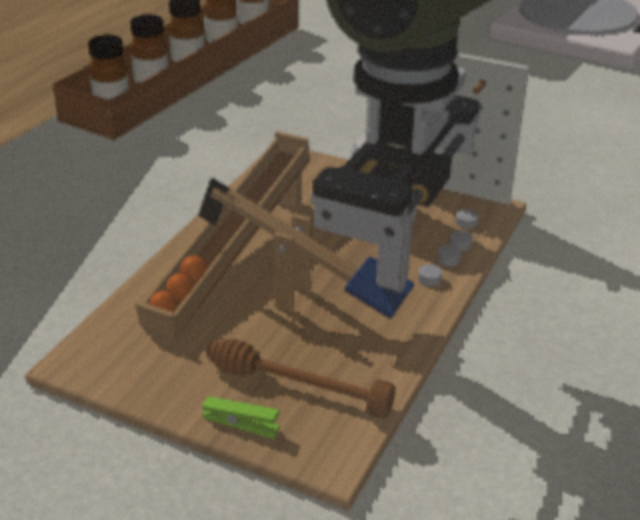

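View pics/side5.png

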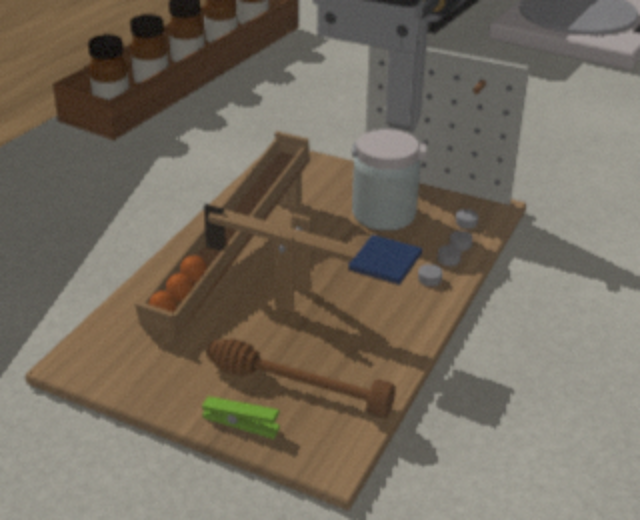

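View pics/top5.png

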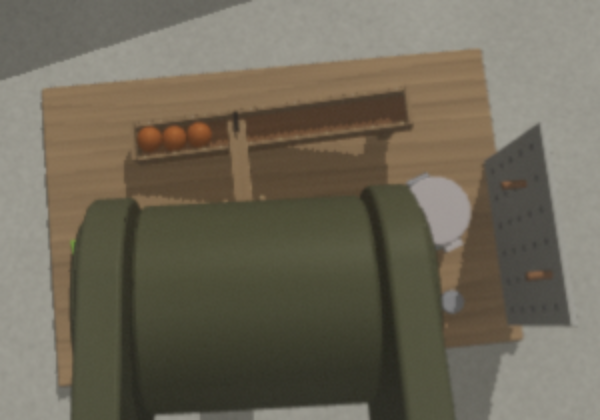

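The gate at (213,228) is shut, and the three sweets are at rest in the bay, at (163–193, 266–300) in the side view and (150–200, 135) from above. The paddle is level at 84.5 mm, the other objects haven't moved, and the arm is clear. Handing in.

Run:
```python
from rig import bot
print(bot.get_time_s()); print(bot.sign_off())
```

```text
14.0167
the job is handed in; nothing more can be done
None
```

I pressed the paddle down with the closed fingertips and held it until all three honey sweets had rolled into the bay and come to rest. Then I released it, moved clear and handed the job in at 14.0 s; no verdict is reported.

**Last checks**
- **Press:** the paddle tilt measured about 0.31 rad, and I pressed another 3 mm after that. The force was 3.7 N at the lowest point, about what the spring needs at its stop, but I didn't measure the final tilt.
- **Sweets:** they showed no motion between the pictures taken before and after release.
- **Paddle and gate:** the paddle is level again (slope about 0.001, top at 84.5 mm) and the gate is shut.
- **Magnets, jar, dipper and clip:** they look unmoved in the side pictures. I compared those by eye and did not measure them.
- **Arm:** the fingers are about 145 mm above the paddle and touching nothing.

**Disagreement:** the reported tool height was about 30 mm lower than what the cameras showed. At a reported 78 mm the fingertips should have been at 56 mm, but they were only just reaching the paddle at about 85 mm. I went by the cameras and the force readings for the press, and did not find the cause.

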